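# Tighten a blowpipe clamp with its ratchet lever

### The job

Tighten the pipe clamp on the steel bench until it holds the blowpipe head firmly, but do not overtighten it: stop when the knob of the lever pushes back with about 12 N, against 7 to 8 N when it turns freely (past about 15 N the pipe would be marked). Two posts leave the lever little room, so when it reaches the end of its swing lift it off its serrations, swing it back, let it drop in and turn on. Leave the lever dropped fully home and let go, the pipe lying in its saddle, and the other things on the bench where they are.

Things in the scene. Friction and masses are not known exactly. Their poses are not given: they have to be found in the camera images.
- clamp: Grey steel pipe clamp: base plate 200 x 120 mm, a column and overarm at the back, a round head 112 mm across, its top 110 mm up. Origin on the bench under the vertical spindle axis; x points from the spindle to the column, z up. Two upright posts on the head (12 mm thick, 50 mm from the spindle axis, tops 164 mm up) let the lever swing about 0.74 rad to either side of the clamp's -x.
- spindle_top (a point): Point on the vertical spindle axis, 173 mm above the bench. Turning the spindle clockwise, seen from above, pushes the jaw down 4 mm per rad; anticlockwise loosens. It stays where it is left. Nothing shows beforehand at what angle the jaw will bear hard on the pipe: it takes one or two swings back of the lever.
- lever_grip (a point): Grip of the lever: an upright black round knob, 22 mm thick and 42 mm high, that spins freely on the end of the flat steel lever arm (14 mm wide, its top 147 mm up). This point is on the knob's axis, 18 mm below its top, 100 mm from the spindle axis, 173 mm up with the lever down. Here it takes 7 to 8 N to turn the spindle either way; with the jaw bearing on the pipe, 11 N more per rad.
- lever (a joint): Angle of the lever on the spindle's serrations, rad: 0 at the start, decreasing as the lifted lever is swung back (anticlockwise from above). 12 coarse radial teeth: the lever drops in every 0.524 rad (30 degrees), with about 0.02 rad of play either way. It does not change while the lever is down and turns the spindle.
- lever_lift (a joint): How far the lever is lifted, m: 0 fully down and engaged, 0.014 fully up. The teeth are clear of each other above 0.006. A spring pushes it down: lifting takes about 5 N at first and 7 N at the top. Lifted, it swings freely.
- saddle: Steel V-saddle 56 x 50 mm under the spindle on the clamp's base plate, in which the pipe lies; origin under its centre. Its packing height differs from time to time by a few mm.
- pipe: Stainless blowpipe head, a straight tube 28 mm thick and 240 mm long with a collar at one end, lying loose in the saddle under the jaw; origin at its centre, y along the tube.
- candle_block: Wooden block 90 x 60 x 25 mm with a white wax stick 32 mm thick standing on it, 100 mm high in all; bystander; origin under its centre.
- tub: Open grey plastic tub 130 x 190 x 80 mm; bystander; origin under its centre.
- jacks: Dark steel jacks (glassworker's tongs), 225 mm long, lying flat; bystander; origin under their middle.
Mind the look-alikes: they are no part of the job. Of the things like the pipe, leave any that is turquoise; of the rest the smaller one is meant.

How it is judged:
On the way, in this order (a step that is already met when the one before it is completed fails the run):
1. the lever is lifted off its serrations and swung back by at least one tooth (value of joint lever_lift above 0.0045 m and value of joint lever below -0.4 rad), for 0.05 s.
2. the lever is dropped into the serrations again, at least one tooth back (value of joint lever_lift below 0.002 m and value of joint lever below -0.4 rad), for 0.1 s.
At the end, for the whole second after the job is handed in: The pipe is pressed into the saddle with 70 to 205 N (the knob then pushes back with about 10 to 16 N when turned on), the lever is down in its serrations (lifted less than 2 mm) at least one tooth back from where it began, and the pipe is at rest within 20 mm of where it lay (all of step 2 and contact force between saddle and pipe between 70 and 205 N and linear speed of pipe below 0.01 m/s and distance of pipe from where it was at the start of the episode below 0.02 m); the robot touches nothing.
It fails at once if the clamp is overtightened (the pipe pressed into the saddle with more than 230 N) (contact force between saddle and pipe above 230 N).
It fails at once if wooden block disturbed (moved more than 30 mm) (distance of candle_block from where it was at the start of the episode above 0.03 m).
It fails at once if tub disturbed (moved more than 30 mm) (distance of tub from where it was at the start of the episode above 0.03 m).
It fails at once if jacks disturbed (moved more than 30 mm) (distance of jacks from where it was at the start of the episode above 0.03 m).
It also fails if it takes over 64 s, if anything falls off the work surface, if the arm or the gripper's body presses on something with over 40 N, if the wrist force passes 120 N, or if a joint passes its speed limit or range.

### The arm

A 6-joint arm with a two-finger parallel gripper is mounted at the origin on the work surface. World frame = base frame: x ahead of the robot, y to its left, z up, the work surface at z = 0. Lengths are in m, angles in rad, forces in N, time in s.
With the tool pointing down it reaches from about 0.35 to 0.975 m from the base axis. Payload 4.9 kg.
Tool frame: the origin (TCP) lies at the very end of the fingers, on their centre line; the grasp point (between the pads) lies 19 mm behind it (ctrl.grip_point_offset is the distance from the TCP to the grasp point, in m); z points along the fingers, y is the line along which they close (so a half turn about z gives the same grasp; the last joint's range is limited). The gripper opens to 85 mm and grips with 20 to 120 N. Pads are 22 mm wide; open, the fingers measure 114 mm over their backs; the gripper's body (76 mm by 85 mm) begins 54 mm behind the grasp point. The pads swing forward as they close: fully open they stand 13 mm farther back than shut.
Start: joints at [-1.333, 0.053, 1.613, -0, 1.476, -0.119], TCP at [0.218, -0.586, 0.231] pointing down, gripper open.
Joint ranges: [-3.01, 3.01], [-1.01, 2.22], [0.06, 2.58], [-1.02, 4.17], [0.09, 2.62], [-3.14, 3.14]. Speed limits (rad/s): [2.57, 2.57, 3.14, 3.14, 3.14, 3.14].

### API

Orientations are given as a rotation vector (axis times angle).
In Python, from station import ctrl gives the robot as it stands.
- The arm moves only by the tool send_rows, never from a script. Its argument "rows" is a list of rows, each a list of 3 entries, a list of its own where there are three numbers: the finger opening in cm, from 0 to 8.54, then the shift along the tool's x, y, z in cm, then the turn about the tool's z in degrees. A call has 1 to 10 rows; each row shifts and turns the commanded pose from where the row before left it, along the tool's axes as they then stand; what a row does not reach is not made up. A row lasts 1/8 s, in which the tool goes at most 62.5 mm and 10.7 degrees, less where a joint would pass 70% of its speed; a pose out of reach is approached as far as the arm can. A call with a gripper value outside its range is refused whole. The fingers move at their own pace and stop on an object; "newtons" is the grip in N (left out, the last holds). Time passes only in rows, so rows that do not move let the fingers close. It gives the time, the measured TCP pose, the force, the opening and the grip force at its end, in the units of the state.
- ctrl.get_obs(): the state, without advancing time (a new reading comes with each control period).
- ctrl.get_image(name): name is "side" or "top" or "wrist"; returns a dict with "frame" (384x512x3 uint8, red, green, blue), "range_z" (384x512 float32, m along the optical axis (not along the pixel's ray), 0 where there is no reading), "fx", "fy", "cx", "cy" (pixels), "cam_to_world" (4x4, takes a point from camera to world coordinates). Camera axes: x right, y down, z forward; pixel columns grow to the right and rows downward; lengths in m; the calibration is good to about 2 mm. A picture is of the moment at which its call begins.
- ctrl.finish_job(): hands the job in; it is judged then, once.
The state is a dict: "t": time; "q": joint angles; "dq": joint speeds; "effort": joint torques, N m; "tool_pos": TCP position; "tool_rot": TCP orientation; "contact_force": force on the tool from outside, world axes, zero at the start; "wrist_torque": the same for the moment, N m; "opening": finger opening in m; "grip_force": force on a finger pad.
Only numpy, scipy, OpenCV 4.12 (cv2) and the standard library are available. Lean on these libraries where they do the work, as an engineer would, in place of code of your own. Each camera call takes 0.05 s, during which the arm holds its last target. There are 200 camera calls.

## Working session

There is one attempt and no reset: what is moved stays moved. The work goes in short steps, Python scripts to look and compute and a tool call to move; the robot and the scene stay as the last step left them, time stands still between calls to the robot, and variables do not carry over. Pictures are saved under pics/ and viewed, at most 10 in all, crops included, and the job is handed in when it is done.

Besides the shell and the picture viewer there is one more tool, called after ">>>" as name(argument=value, ...) on one line, values as JSON. send_rows: Moves the arm, as the interface text tells. Its arguments: {"type":"object","properties":{"rows":{"type":"array","items":{"type":"array"}},"newtons":{"type":"number"}},"required":["rows"]}

```bash
ls; mkdir -p pics; python3 - <<'E'
from station import ctrl
import cv2,numpy as np
o=ctrl.get_obs(); print({k:np.round(v,3) for k,v in o.items()})
ims=[]
for n in("top","side"):
    d=ctrl.get_image(n); np.savez(f"{n}0.npz",**d); ims.append(d["frame"]); print(n,d["fx"],d["cx"],d["cy"],np.round(d["cam_to_world"],3).tolist())
cv2.imwrite("pics/a.png",cv2.resize(ims[0],(800,600))[...,::-1]); cv2.imwrite("pics/b.png",cv2.resize(ims[1],(800,600))[...,::-1])
E
```

```text
pics
{'t': np.float64(0.0), 'q': array([-1.333,  0.053,  1.614, -0.   ,  1.476, -0.119]), 'dq': array([-0.001,  0.001, -0.   ,  0.002,  0.   ,  0.   ]), 'effort': array([-4.0000e-03, -3.9369e+01, -3.7018e+01, -0.0000e+00,  7.0000e-03,
       -0.0000e+00]), 'tool_pos': array([ 0.218, -0.585,  0.23 ]), 'tool_rot': array([-3.09 , -0.557,  0.   ]), 'contact_force': array([-0.035, -1.163,  0.003]), 'wrist_torque': array([-0.043, -0.03 ,  0.028]), 'grip_force': np.float64(0.0), 'opening': np.float64(0.086)}
top 452.964353424761 252.1941375711649 184.42796741122913 [[-0.021, -0.99, 0.142, 0.316], [-1.0, 0.02, -0.009, -0.029], [0.006, -0.142, -0.99, 1.669], [0.0, 0.0, 0.0, 1.0]]
side 349.9855936257427 254.23844108577129 189.84189488899278 [[-0.999, 0.0, 0.033, 0.519], [-0.026, 0.607, -0.794, 0.726], [-0.02, -0.795, -0.607, 0.669], [0.0, 0.0, 0.0, 1.0]]
```

View pics/a.png

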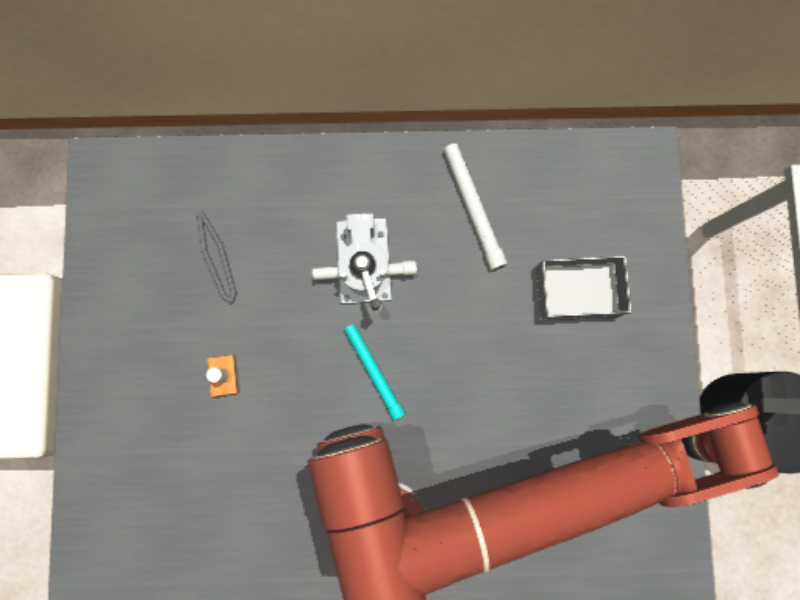

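View pics/b.png

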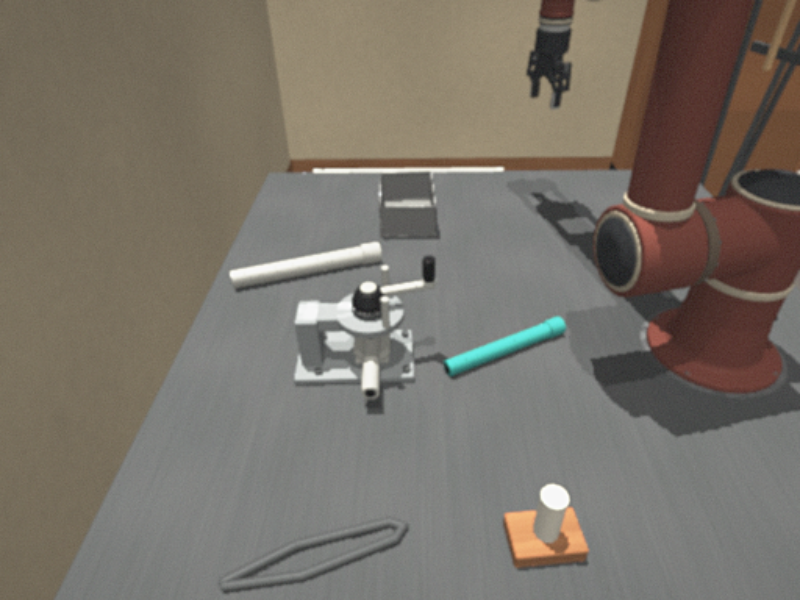

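The top view shows the clamp spindle at (362,262), its lever knob at (376,304) and the clamp's column at (360,222). In the side view the knob is at (428,268).
Things that could be taken for the pipe, in the top view: the turquoise tube (375,372), the larger white tube (475,207), and the shorter tube in the saddle (365,270). The one in the saddle is meant.

```bash
cat > h.py <<'E'
import numpy as np,cv2
def cloud(d):
    z=d["range_z"]; v,u=np.mgrid[:z.shape[0],:z.shape[1]]
    P=np.stack([(u-d["cx"])/d["fx"]*z,(v-d["cy"])/d["fy"]*z,z,np.ones_like(z)],-1)@np.asarray(d["cam_to_world"]).T
    P[z==0]=np.nan
    return P[...,:3]
E
python3 - <<'E'
import numpy as np,cv2
from h import *
for n,box in(("top",(210,300,120,210)),("side",(180,300,150,260))):
    d=dict(np.load(n+"0.npz")); P=cloud(d); u0,u1,v0,v1=box
    p=P[v0:v1,u0:u1].reshape(-1,3); f=d["frame"][v0:v1,u0:u1].reshape(-1,3).astype(int)
    dark=f.max(1)<60
    for lo,hi in((.16,.2),(.15,.16),(.135,.15),(.1,.115)):
        for nm,m in(("dark",dark),("light",~dark)):
            s=p[m&(p[:,2]>lo)&(p[:,2]<hi)]
            if len(s): print(n,lo,hi,nm,len(s),s.mean(0).round(3),s.min(0).round(3),s.max(0).round(3))
a,b=(dict(np.load(n+"0.npz"))["frame"] for n in("top","side"))
a=cv2.resize(a[130:210,200:280],(560,560),interpolation=2); b=cv2.resize(b[160:260,180:290],(240,218))
cv2.imwrite("pics/c.png",a[...,::-1])
E
```

```text
top 0.16 0.2 dark 4 [ 0.488 -0.     0.183] [ 0.487 -0.005  0.174] [0.489 0.005 0.188]
top 0.16 0.2 light 67 [0.533 0.011 0.177] [ 0.487 -0.023  0.16 ] [0.604 0.071 0.196]
top 0.15 0.16 dark 1 [0.584 0.007 0.151] [0.584 0.007 0.151] [0.584 0.007 0.151]
top 0.15 0.16 light 86 [0.579 0.024 0.154] [ 0.488 -0.023  0.15 ] [0.612 0.065 0.16 ]
top 0.135 0.15 dark 55 [0.59  0.029 0.142] [0.567 0.004 0.135] [0.619 0.052 0.149]
top 0.135 0.15 light 123 [0.565 0.016 0.145] [ 0.492 -0.019  0.135] [0.619 0.07  0.15 ]
top 0.1 0.115 light 710 [0.628 0.027 0.109] [ 0.538 -0.027  0.1  ] [0.713 0.079 0.115]
side 0.16 0.2 dark 84 [0.499 0.009 0.178] [ 0.491 -0.     0.16 ] [0.506 0.013 0.194]
side 0.16 0.2 light 79 [0.53  0.016 0.175] [ 0.489 -0.017  0.16 ] [0.587 0.076 0.193]
side 0.15 0.16 dark 32 [0.566 0.032 0.153] [0.491 0.007 0.15 ] [0.613 0.049 0.159]
side 0.15 0.16 light 149 [0.577 0.03  0.155] [ 0.488 -0.016  0.15 ] [0.613 0.076 0.16 ]
side 0.135 0.15 dark 118 [0.597 0.049 0.142] [0.575 0.036 0.135] [0.618 0.057 0.15 ]
side 0.135 0.15 light 253 [0.545 0.021 0.144] [ 0.488 -0.015  0.135] [0.622 0.075 0.15 ]
side 0.1 0.115 dark 1 [0.606 0.055 0.115] [0.606 0.055 0.115] [0.606 0.055 0.115]
side 0.1 0.115 light 1030 [0.628 0.046 0.11 ] [ 0.539 -0.017  0.1  ] [0.714 0.086 0.115]
```

View pics/c.png

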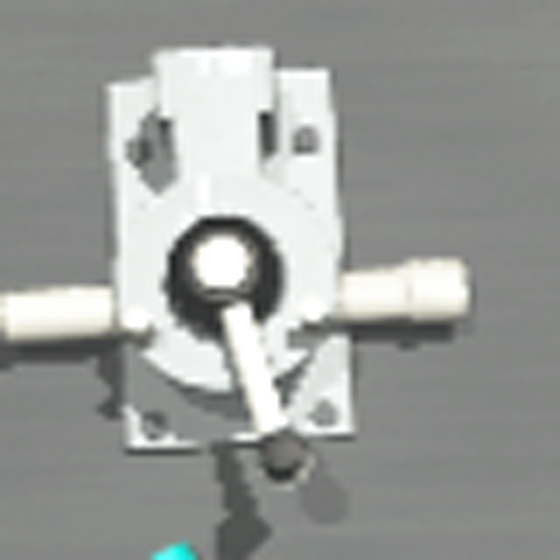

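```bash
cat >> h.py <<'E'
def ray(d,u,v,z):
    T=np.asarray(d["cam_to_world"]); r=T[:3,:3]@[(u-d["cx"])/d["fx"],(v-d["cy"])/d["fy"],1]; o=T[:3,3]
    return o+r*(z-o[2])/r[2]
E
python3 - <<'E'
from h import *
d=dict(np.load("top0.npz"))
for n,u,v,z in(("sp",222,262,.170),("knob",285,452,.191),("postL",138,318,.164),("postR",315,308,.164),("bTL",108,85,.012),("bTR",330,70,.012),("bBL",127,450,.012),("bBR",353,435,.012)):
    print(n,ray(d,200+u/7-.5,130+v/7-.5,z).round(4))
d=dict(np.load("side0.npz"))
k=.64
for n,u,v,z in(("sp",369,290,.170),("knob",429,259,.191),("knobmid",428,268,.173),("post",385,269,.164)): print("side",n,ray(d,u*k-.18,v*k-.18,z).round(4))
E
```

```text
sp [0.5918 0.0262 0.17  ]
knob [ 0.4968 -0.0028  0.191 ]
postL [0.5664 0.0672 0.164 ]
postR [ 0.5696 -0.018   0.164 ]
bTL [0.7183 0.0915 0.012 ]
bTR [ 0.7242 -0.0274  0.012 ]
bBL [0.5214 0.0834 0.012 ]
bBR [ 0.5269 -0.0356  0.012 ]
side sp [0.5904 0.0558 0.17  ]
side knob [0.498 0.002 0.191]
side knobmid [0.4993 0.0009 0.173 ]
side post [ 0.569  -0.0097  0.164 ]
```

The crop shows the spindle dome at crop pixel (222,262), the knob at (285,455) and the posts at (138,320) and (315,310). The axis comes out at (0.594, 0.026) and the knob at (0.498, -0.001). They lie 0.0997 m apart, which matches the given 100 mm. The lever has about 0.97 rad of clockwise room. I'll move above the knob.

>>> send_rows(rows=[[6,[4.2,-4.05,-0.2],0],[6,[4.2,-4.05,-0.2],0],[6,[4.2,-4.05,-0.2],0],[6,[4.2,-4.05,-0.2],0],[6,[4.2,-4.05,-0.2],0],[6,[4.2,-4.05,-0.2],0],[6,[4.2,-4.05,-0.2],0],[6,[4.2,-4.05,-0.2],0],[6,[4.2,-4.05,-0.2],0],[6,[4.2,-4.05,-0.2],0]])

```text
t: 1.35
tool_pos: [0.4707, -0.0575, 0.2511]
tool_rot: [3.092, 0.558, -0.0]
contact_force: [1.3, -0.0, 0.3]
opening: 0.0599
grip_force: 0.0
```

>>> send_rows(rows=[[6,[4.6,-4.5,0],4.7],[6,[0,0,0],0],[6,[0,0,0],0]])

```text
t: 1.72
tool_pos: [0.4966, -0.0028, 0.2507]
tool_rot: [3.112, 0.432, -0.002]
contact_force: [-0.2, 0.8, -0.0]
opening: 0.0601
grip_force: 0.0
```

```bash
cat >> h.py <<'E'
from scipy.spatial.transform import Rotation as Ro
def tool(o,p):
    "world point in tool frame, cm"
    return (Ro.from_rotvec(o["tool_rot"]).inv().apply(np.array(p)-o["tool_pos"])*100).round(2)
def yaw(o): return np.degrees(np.arctan2(*Ro.from_rotvec(o["tool_rot"]).as_matrix()[1::-1,0])).round(2)
E
python3 - <<'E'
from station import ctrl
from h import *
o=ctrl.get_obs(); print(o["t"],o["tool_pos"].round(4),yaw(o),o["contact_force"].round(2),tool(o,[.498,-.001,.154]),tool(o,[.594,.026,.154]),o["q"].round(2))
d=ctrl.get_image("wrist"); np.savez("w0.npz",**d); cv2.imwrite("pics/d.png",d["frame"][...,::-1])
E
```

```text
1.725 [ 0.4966 -0.0028  0.2507] 15.8 [-0.25  0.79 -0.04] [ 0.19 -0.14  9.67] [10.17 -0.12  9.66] [-0.16 -0.27  1.88 -0.    1.53  1.14]
```

View pics/d.png

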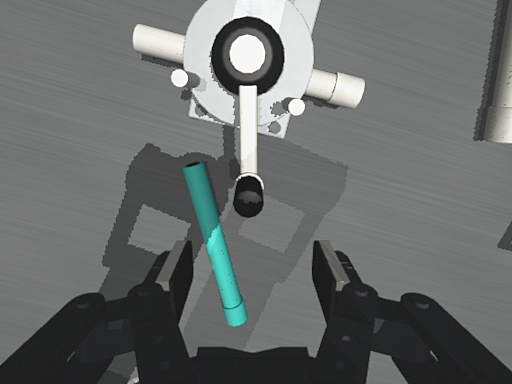

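The wrist view shows the knob top at (249,203), the spindle dome at (247,53) and the post tops at (180,77) and (296,107). I'll refine from here.

```bash
python3 - <<'E'
from station import ctrl
from h import *
o=ctrl.get_obs(); d=dict(np.load("w0.npz")); P=cloud(d); f=d["frame"].astype(int)
print("depth knob",P[203,249].round(4),"dome",P[53,247].round(4),"postL",P[77,180].round(4),"R",P[106,296].round(4))
m=(P[...,2]>.186)&(P[...,2]<.197)&(abs(P[...,0]-.5)<.03); v,u=np.nonzero(m); (c,r)=cv2.minEnclosingCircle(np.float32(np.c_[u,v])); print(c,r,len(u))
k=ray(d,*c,.191); print("knob",k.round(4),tool(o,[k[0],k[1],.154]), r*2*(o["tool_pos"][2])*0)
m=(P[...,2]>.105)&(P[...,2]<.114)&(f.min(-1)>0); 
s=ray(d,247,53,P[53,247][2]); print("sp",s.round(4),np.linalg.norm((s-k)[:2]),tool(o,s))
for a in((180,77),(296,107)):
    p=ray(d,*a,.164); print("post",p.round(4),np.linalg.norm((p-s)[:2]), np.degrees(np.arctan2(*(p-s)[1::-1])))
print("lever deg",np.degrees(np.arctan2(*(k-s)[1::-1])))
E
```

```text
depth knob [5.003e-01 3.000e-04 1.914e-01] dome [0.5958 0.0288 0.1557] postL [0.5675 0.0693 0.1643] R [ 0.571  -0.0145  0.1652]
(248.01785278320312, 202.0) 15.279644966125488 722
knob [0.5006 0.0012 0.191 ] [ 0.53 -0.34  9.69] 0.0
sp [0.5958 0.0288 0.1557] 0.09915889078410832 [10.44 -0.42  9.51]
post [0.5675 0.0693 0.164 ] 0.0494334183912899 124.95041020436993
post [ 0.5703 -0.0149  0.164 ] 0.05062642549663417 -120.29883485644808
lever deg -163.79668986030728
```

>>> send_rows(rows=[[6,[0.5,-0.4,3],-0.4],[6,[0,0,3],0],[6,[0,0,2.5],0],[6,[0,0,1.2],0],[6,[0,0,0],0]], newtons=50)

```text
t: 2.4
tool_pos: [0.5001, 0.0015, 0.1537]
tool_rot: [-3.11, -0.439, 0.002]
contact_force: [0.6, 0.1, -1.0]
opening: 0.06
grip_force: 0.0
```

>>> send_rows(rows=[[1.8,[0,0,0],0],[1.8,[0,0,0],0],[1.8,[0,0,0],0],[1.8,[0,0,0],0],[1.8,[0,0,0],0]])

```text
t: 3.02
tool_pos: [0.5011, 0.0023, 0.1551]
tool_rot: [3.11, 0.441, 0.002]
contact_force: [-1.8, -0.8, 3.7]
opening: 0.0205
grip_force: 48.8
```

```bash
cat >> h.py <<'E'
S=np.array([.5958,.0288])
def rep(o):
    r=o["tool_pos"][:2]-S; a=np.degrees(np.arctan2(r[1],r[0]))%360; n=r/np.linalg.norm(r); t=np.array([n[1],-n[0]])
    F=o["contact_force"]; print("t",round(o["t"],2),"lever off -x toward tight",round(182.3-a,2),"R",np.linalg.norm(r).round(4),"z",o["tool_pos"][2].round(4),"yaw",yaw(o),"Ftan(back)",-(F[:2]@t).round(2),"Frad",(F[:2]@n).round(2),"Fz",F[2].round(2),"open",o["opening"].round(4),"grip",o["grip_force"].round(1),"S in tool",tool(o,[*S,.154]))
E
python3 -c "
from station import ctrl
from h import *
rep(ctrl.get_obs())"
```

```text
Traceback (most recent call last):
  File "h.py", line 18, in rep
    F=o["contact_force"]; print("t",round(o["t"],2),"lever off -x toward tight",round(182.3-a,2),"R",np.linalg.norm(r).round(4),"z",o["tool_pos"][2].round(4),"yaw",yaw(o),"Ftan(back)",-(F[:2]@t).round(2),"Frad",(F[:2]@n).round(2),"Fz",F[2].round(2),"open",o["opening"].round(4),"grip",o["grip_force"].round(1),"S in tool",tool(o,[*S,.154]))
                                                                                                                                                                                                                                                                ^^^^^^^^^^^^^^^^^^
AttributeError: 'float' object has no attribute 'round'
```

>>> send_rows(rows=[[1.8,[0.02,-0.52,-0.1],3],[1.8,[0.015,-0.52,0],3],[1.8,[0.015,-0.52,0],3],[1.8,[0.015,-0.52,0],3],[1.8,[0.015,-0.52,0],3]])

```text
t: 3.65
tool_pos: [0.4976, 0.0258, 0.1556]
tool_rot: [3.136, 0.028, 0.003]
contact_force: [1.3, -8.4, 0.3]
opening: 0.0208
grip_force: 49.0
```

```bash
sed -i 's/round(o\["t"\],2)/float(o["t"])/; s/o\["opening"\].round(4)/float(o["opening"])/; s/o\["grip_force"\].round(1)/float(o["grip_force"])/' h.py; cat > r.py <<'E'
from station import ctrl
from h import *
rep(ctrl.get_obs())
E
python3 r.py
```

```text
t 3.65 lever off -x toward tight 0.55 R 0.0982 z 0.1556 yaw 1.03 Ftan(back) 8.42 Frad -1.0 Fz 0.3 open 0.02083157309287598 grip 48.99790048599243 S in tool [ 9.82 -0.12  0.17]
```

>>> send_rows(rows=[[1.8,[0.015,-0.52,0],3],[1.8,[0.015,-0.52,0],3],[1.8,[0.015,-0.52,0],3],[1.8,[0.015,-0.52,0],3],[1.8,[0.015,-0.52,0],3],[1.8,[0.015,-0.52,0],3]])

```text
t: 4.4
tool_pos: [0.5014, 0.0565, 0.1553]
tool_rot: [3.101, -0.463, 0.001]
contact_force: [0.5, -7.6, 1.1]
opening: 0.0207
grip_force: 49.1
```

>>> send_rows(rows=[[1.8,[0.015,-0.52,0],3],[1.8,[0.015,-0.52,0],3],[1.8,[0.015,-0.52,0],3],[1.8,[0.015,-0.52,0],3],[1.8,[0.015,-0.52,0],3],[1.8,[0.015,-0.52,0],3]])

```text
t: 5.15
tool_pos: [0.5145, 0.0844, 0.155]
tool_rot: [2.991, -0.942, 0.0]
contact_force: [-1.7, -8.2, 1.8]
opening: 0.0207
grip_force: 49.2
```

```bash
python3 r.py
```

```text
t 5.15 lever off -x toward tight 36.69 R 0.0985 z 0.155 yaw -34.96 Ftan(back) 7.73 Frad -3.24 Fz 1.77 open 0.020744749681952678 grip 49.176018834114075 S in tool [ 9.85 -0.1   0.12]
```

>>> send_rows(rows=[[1.8,[0,0.1,0],0],[1.8,[0,0,-0.4],0],[1.8,[0,0,-0.4],0],[1.8,[0,0,-0.4],0],[1.8,[0,0,0],0]])

```text
t: 5.78
tool_pos: [0.5151, 0.0845, 0.166]
tool_rot: [2.995, -0.941, 0.005]
contact_force: [6.5, -5.2, -7.1]
opening: 0.0208
grip_force: 49.8
```

```bash
python3 r.py
```

```text
t 5.775 lever off -x toward tight 36.95 R 0.098 z 0.166 yaw -34.89 Ftan(back) 0.55 Frad -8.28 Fz -7.14 open 0.02078449952128954 grip 49.798675775527954 S in tool [ 9.8  -0.04  1.24]
```

>>> send_rows(rows=[[1.8,[0.1,0.87,0],-5],[1.8,[0.04,0.87,0],-5],[1.8,[0.04,0.87,0],-5],[1.8,[0.04,0.87,0],-5],[1.8,[0.04,0.87,0],-5],[1.8,[0.04,0.87,0],-5]])

```text
t: 6.52
tool_pos: [0.4981, 0.0366, 0.1658]
tool_rot: [-3.139, 0.129, -0.004]
contact_force: [8.6, -0.3, -7.3]
opening: 0.0205
grip_force: 49.8
```

>>> send_rows(rows=[[1.8,[0.04,0.87,0],-5],[1.8,[0.04,0.87,0],-5],[1.8,[0.04,0.87,0],-5],[1.8,[0.04,0.87,0],-5],[1.8,[0.04,0.87,0],-5],[1.8,[0.04,0.87,0],-5],[1.8,[0,0,0],0]])

```text
t: 7.4
tool_pos: [0.5073, -0.0132, 0.1656]
tool_rot: [-3.064, -0.683, -0.004]
contact_force: [7.7, 3.2, -7.4]
opening: 0.0207
grip_force: 49.8
```

```bash
python3 r.py
```

```text
t 7.4 lever off -x toward tight -23.11 R 0.0979 z 0.1656 yaw 25.14 Ftan(back) 0.38 Frad -8.33 Fz -7.36 open 0.02065735368008909 grip 49.75490748882294 S in tool [ 9.79 -0.04  1.19]
```

>>> send_rows(rows=[[1.8,[0.15,0,0.4],0],[1.8,[0,0,0.4],0],[1.8,[0,0,0.4],0],[1.8,[0,0,0],0],[1.8,[0,0,0],0]])

```text
t: 8.02
tool_pos: [0.508, -0.0144, 0.1559]
tool_rot: [3.064, 0.683, -0.0]
contact_force: [-1.2, -6.2, 1.8]
opening: 0.0211
grip_force: 50.6
```

```bash
python3 r.py
```

```text
t 8.025 lever off -x toward tight -23.88 R 0.0978 z 0.1559 yaw 25.13 Ftan(back) 5.03 Frad 3.81 Fz 1.76 open 0.021060624368006358 grip 50.5910325050354 S in tool [ 9.78 -0.18  0.18]
```

>>> send_rows(rows=[[1.8,[-0.04,-0.55,0],3],[1.8,[0.015,-0.52,0],3],[1.8,[0.015,-0.52,0],3],[1.8,[0.015,-0.52,0],3],[1.8,[0.015,-0.52,0],3]])

```text
t: 8.65
tool_pos: [0.4998, 0.0095, 0.156]
tool_rot: [3.125, 0.274, 0.001]
contact_force: [-1.8, -8.4, 0.6]
opening: 0.0209
grip_force: 50.5
```

```bash
python3 r.py
```

```text
t 8.65 lever off -x toward tight -9.05 R 0.0979 z 0.156 yaw 10.02 Ftan(back) 7.88 Frad 3.37 Fz 0.64 open 0.020874859593334304 grip 50.54531693458557 S in tool [ 9.79 -0.23  0.19]
```

>>> send_rows(rows=[[1.8,[-0.02,-0.52,0],3],[1.8,[0.015,-0.52,0],3],[1.8,[0.015,-0.52,0],3],[1.8,[0.015,-0.52,0],3]])

```text
t: 9.15
tool_pos: [0.4977, 0.0303, 0.1558]
tool_rot: [3.136, -0.054, 0.0]
contact_force: [-1.6, -8.5, 1.9]
opening: 0.0208
grip_force: 50.6
```

```bash
python3 r.py
```

```text
t 9.15 lever off -x toward tight 3.16 R 0.0981 z 0.1558 yaw -1.97 Ftan(back) 8.57 Frad 1.48 Fz 1.95 open 0.02081637261337573 grip 50.61343431472778 S in tool [ 9.8  -0.19  0.18]
```

>>> send_rows(rows=[[1.8,[0.015,-0.52,0],3],[1.8,[0.015,-0.52,0],3],[1.8,[0.015,-0.52,0],3],[1.8,[0.015,-0.52,0],3]])

```text
t: 9.65
tool_pos: [0.5001, 0.0506, 0.1555]
tool_rot: [3.113, -0.381, -0.002]
contact_force: [-4.0, -10.0, 2.5]
opening: 0.0208
grip_force: 50.7
```

```bash
python3 r.py
```

```text
t 9.65 lever off -x toward tight 15.15 R 0.0982 z 0.1555 yaw -13.97 Ftan(back) 10.6 Frad 1.64 Fz 2.46 open 0.02076562843344406 grip 50.7404226064682 S in tool [ 9.82 -0.19  0.15]
```

>>> send_rows(rows=[[1.8,[0.01,-0.35,0],2],[1.8,[0.01,-0.35,0],2]])

```text
t: 9.9
tool_pos: [0.5018, 0.0573, 0.1555]
tool_rot: [3.097, -0.489, -0.003]
contact_force: [-4.2, -8.9, 2.0]
opening: 0.0207
grip_force: 50.8
```

```bash
python3 r.py
```

```text
t 9.9 lever off -x toward tight 19.15 R 0.0982 z 0.1555 yaw -17.93 Ftan(back) 9.73 Frad 1.4 Fz 2.04 open 0.02071122752158051 grip 50.78177332878113 S in tool [ 9.82 -0.18  0.14]
```

>>> send_rows(rows=[[1.8,[0.01,-0.35,0],2]])

```text
t: 10.02
tool_pos: [0.5029, 0.0605, 0.1555]
tool_rot: [3.088, -0.543, -0.003]
contact_force: [-4.7, -8.7, 3.3]
opening: 0.0208
grip_force: 50.8
```

```bash
python3 r.py
```

```text
t 10.025 lever off -x toward tight 21.16 R 0.0982 z 0.1555 yaw -19.93 Ftan(back) 9.76 Frad 1.62 Fz 3.28 open 0.020802579431944107 grip 50.805137157440186 S in tool [ 9.82 -0.19  0.14]
```

```bash
cat > av.py <<'E'
from station import ctrl
from h import *
L=[]
for i in range(6):
    ctrl.get_image("wrist"); o=ctrl.get_obs(); r=o["tool_pos"][:2]-S; n=r/np.linalg.norm(r); L.append(-(o["contact_force"][:2]@[n[1],-n[0]]))
print(np.round(L,2),np.mean(L)); rep(o)
E
python3 av.py
```

```text
[9.56 9.37 8.89 8.38 9.86 8.16] 9.037529832524596
t 10.325 lever off -x toward tight 21.33 R 0.0982 z 0.1554 yaw -19.86 Ftan(back) 8.16 Frad 1.69 Fz 2.92 open 0.020698475620494962 grip 50.799856781959534 S in tool [ 9.82 -0.14  0.13]
```

>>> send_rows(rows=[[1.8,[0.01,-0.35,0],2]])

```text
t: 10.45
tool_pos: [0.504, 0.0636, 0.1554]
tool_rot: [3.078, -0.597, -0.004]
contact_force: [-4.9, -9.9, 2.9]
opening: 0.0206
grip_force: 50.9
```

```bash
python3 av.py
```

```text
[9.83 9.25 9.87 9.38 9.72 9.04] 9.513901666129746
t 10.75 lever off -x toward tight 23.3 R 0.0982 z 0.1554 yaw -21.87 Ftan(back) 9.04 Frad 2.0 Fz 1.8 open 0.020610335028664436 grip 50.84053874015808 S in tool [ 9.82 -0.15  0.13]
```

>>> send_rows(rows=[[1.8,[0.01,-0.35,0],2],[1.8,[0.01,-0.35,0],2]])

```text
t: 11.0
tool_pos: [0.5066, 0.0701, 0.1553]
tool_rot: [3.055, -0.704, -0.004]
contact_force: [-6.0, -9.2, 4.3]
opening: 0.0209
grip_force: 50.9
```

```bash
python3 av.py
```

```text
[10.18 10.97 10.41 10.95 10.75  9.98] 10.538825104578276
t 11.3 lever off -x toward tight 27.33 R 0.0983 z 0.1553 yaw -25.86 Ftan(back) 9.98 Frad 1.45 Fz 3.86 open 0.020788118643188667 grip 50.87293982505798 S in tool [ 9.83 -0.14  0.12]
```

>>> send_rows(rows=[[1.8,[0.01,-0.35,0],2],[1.8,[0.01,-0.35,0],2]])

```text
t: 11.55
tool_pos: [0.5097, 0.0762, 0.1552]
tool_rot: [3.028, -0.81, -0.005]
contact_force: [-7.3, -9.6, 4.5]
opening: 0.0211
grip_force: 50.9
```

```bash
python3 av.py
```

```text
[11.05 10.46 11.27 10.58 10.12  9.85] 10.553921148513787
t 11.85 lever off -x toward tight 31.33 R 0.0983 z 0.1553 yaw -29.86 Ftan(back) 9.85 Frad 0.49 Fz 3.5 open 0.020706580640941392 grip 50.91215908527374 S in tool [ 9.83 -0.14  0.11]
```

>>> send_rows(rows=[[1.8,[0.01,-0.35,0],2],[1.8,[0.01,-0.35,0],2],[1.8,[0.01,-0.35,0],2]])

```text
t: 12.22
tool_pos: [0.5151, 0.085, 0.1551]
tool_rot: [2.981, -0.967, -0.006]
contact_force: [-8.1, -10.0, 5.2]
opening: 0.021
grip_force: 51.0
```

```bash
python3 av.py
```

```text
[11.66 11.07 10.68 11.19 10.9  11.31] 11.137072948217844
t 12.525 lever off -x toward tight 37.34 R 0.0983 z 0.1551 yaw -35.86 Ftan(back) 11.31 Frad 1.91 Fz 3.49 open 0.02081583306213118 grip 50.962623953819275 S in tool [ 9.83 -0.14  0.1 ]
```

>>> send_rows(rows=[[1.8,[0.01,-0.35,0],2]])

```text
t: 12.65
tool_pos: [0.5171, 0.0877, 0.1551]
tool_rot: [2.964, -1.018, -0.007]
contact_force: [-9.2, -9.3, 5.0]
opening: 0.0203
grip_force: 51.0
```

```bash
python3 av.py
```

```text
[12.76 11.61 12.03 11.8  11.06 11.69] 11.823921362712376
t 12.95 lever off -x toward tight 39.32 R 0.0983 z 0.1551 yaw -37.86 Ftan(back) 11.69 Frad 1.24 Fz 4.15 open 0.020451529217690452 grip 51.010122299194336 S in tool [ 9.83 -0.14  0.1 ]
```

About 12 N. I'll ease off, release and go up.

>>> send_rows(rows=[[1.8,[0,0.12,-0.05],0],[3,[0,0,0],0],[4.5,[0,0,0],0],[5,[0,0,0],0],[5,[0,0,0],0],[5,[0,0,-2],0],[5,[0,0,-4],0],[5,[0,0,-5],0],[5,[-4,0,-3],0],[5,[-4,0,0],0]])

```text
t: 14.2
tool_pos: [0.4564, 0.1389, 0.3017]
tool_rot: [-2.967, 1.019, -0.012]
contact_force: [-0.1, 0.4, 0.0]
opening: 0.0505
grip_force: 0.0
```

```bash
python3 - <<'E'
from station import ctrl
from h import *
o=ctrl.get_obs(); print(o["t"],o["tool_pos"].round(3),o["contact_force"].round(2))
d=ctrl.get_image("wrist"); s=ctrl.get_image("side")["frame"]; P=cloud(d); cv2.imwrite("pics/e.png",np.hstack([d["frame"],cv2.resize(s[150:270,180:275],(288,384))])[...,::-1])
m=(P[...,2]>.18)&(P[...,2]<.22)&(np.hypot(P[...,0]-.515,P[...,1]-.087)<.03); p=P[m]; print("knob top",len(p),np.median(p,0).round(4)); r=np.median(p,0)[:2]-S; print(182.3-np.degrees(np.arctan2(r[1],r[0])))
E
```

```text
14.2 [0.456 0.139 0.302] [-0.08  0.37  0.05]
knob top 606 [0.512  0.0835 0.1917]
35.4274377819431
```

View pics/e.png

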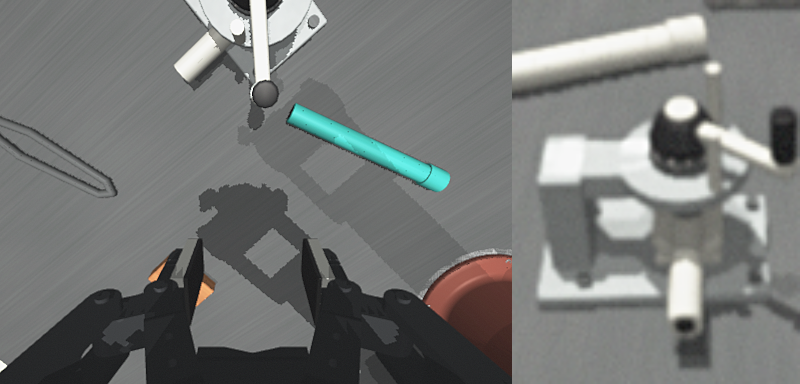

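The left half of the picture shows the knob at (264,94). Its top is 0.1917 m up, so the lever is fully home. The right half (side view) shows the pipe still in its saddle and the lever level. Handing in.

```bash
python3 -c "
from station import ctrl
print(ctrl.finish_job())"
```

```text
the job is handed in; nothing more can be done
None
```

I tightened the clamp until the knob pushed back with about 12 N, after one swing back of two teeth, left the lever down and released with the pipe in its saddle, and handed the job in at about 14 s; no verdict was returned.

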